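# Find the full slide box by weight and show it to the reader

## Task

Two slide boxes that look alike lie singly on the worktop: one is full of slides, the other is empty. Lift the left-hand one and then the right-hand one a few centimetres off the worktop to feel which is heavier, then put the lighter one squarely on top of the little pile of empty boxes, edges in line, without shifting the pile. Last, pick up the heavier one and finish while still holding it, level and still, about 10 cm over the middle of the code reader's window; leave the timer, the dish and the mouse alone.

Things in the scene. Friction and masses are not known exactly. Their poses are not given: they have to be found in the camera images.
- box_a_centre (a point): centre (half-way up) of the left-hand of two closed grey hinged-lid slide boxes that look exactly alike and lie singly on the worktop: 97 mm long (its own y), 35 mm wide (its own x, the way to grip it), 33 mm high, flat top, lid fixed shut. Either may be the full, heavier one: the full one weighs 0.23 to 0.36 kg, the empty one under 0.1 kg; only lifting tells. Its z is up. A basket 86 mm high stands beyond the boxes, from x = 0.64 m on
- box_b_centre (a point): centre (half-way up) of the right-hand of two closed grey hinged-lid slide boxes that look exactly alike and lie singly on the worktop: 97 mm long (its own y), 35 mm wide (its own x, the way to grip it), 33 mm high, flat top, lid fixed shut. Either may be the full, heavier one: the full one weighs 0.23 to 0.36 kg, the empty one under 0.1 kg; only lifting tells. Its z is up. A basket 86 mm high stands beyond the boxes, from x = 0.64 m on
- pile_top_centre (a point): centre (half-way up) of the upper of two more boxes of the same kind and size (97 x 35 x 33 mm, long along its own y, z up), empty (0.08 kg each), loose, that stand one squarely on the other: the pile of empties, 66 mm high. This point is 16.5 mm below the pile's flat top. Behind the pile stands a fixed monitor: its screen (up to 0.29 m high) fills y = -0.08 to 0.32 from x = 0.57 m on, and its flat foot begins at x = 0.47 m; pass it on the robot's side
- pile_low_centre (a point): centre of the lower box of the pile, 16.5 mm above the worktop
- reader_window (a point): centre of the upward-facing glass window (66 x 84 mm) of the flat grey desk-top code reader (104 mm along its own x, 124 mm along its own y), which is fixed; the window lies 32 mm above the worktop
- timer: white bench timer, 62 x 68 x 20 mm, loose, not to be moved; origin at the centre of its underside
- petri_dish: closed round petri dish, 60 mm across, 15 mm high, loose, not to be moved; origin at the centre of its underside
- mouse: black computer mouse, 105 x 65 x 38 mm, loose, not to be moved; origin at the centre of its underside

How it is judged:
By the outcome, as a careful person would: the job done as asked, in the order asked, and still so for the second after the job is handed in, while the arm keeps its last pose, push and grip.
It also fails if it takes over 72 s, if anything falls off the work surface, if the arm or the gripper's body presses on something with over 40 N, if the wrist force passes 120 N, or if a joint passes its speed limit or range.

## Robot

A 6-joint arm with a two-finger parallel gripper is mounted at the origin on a cart in front of the work surface, level with it; the furniture and walls round the work are solid. World frame = base frame: x ahead of the robot, y to its left, z up, the work surface at z = 0. Lengths are in m, angles in rad, forces in N, time in s.
With the tool pointing down it reaches from about 0.4 to 0.925 m from the base axis. Payload 12.5 kg.
Tool frame: the origin (TCP) lies at the very end of the fingers, on their centre line; the grasp point (between the pads) lies 19 mm behind it; z points along the fingers, y is the line along which they close (so a half turn about z gives the same grasp; the last joint's range is limited). The gripper opens to 95 mm and grips with 3 to 60 N. Pads are 20 mm wide; open, the fingers measure 119 mm over their backs; the gripper's body (75 mm by 180 mm) begins 59 mm behind the grasp point.
Start: joints at [-1.411, 0.491, 1.559, -0, 1.092, -0.106], TCP at [0.164, -0.603, 0.215] pointing down, gripper open.
Joint ranges: [-3.1, 3.1], [-0.84, 2.19], [0.05, 2.79], [-1.13, 4.28], [0.06, 2.93], [-2.69, 2.69]. Speed limits (rad/s): [2.22, 2.22, 2.79, 3.14, 3.14, 3.14].

## Interface

Orientations are given as a unit quaternion [w, x, y, z].
In Python, from workcell import ctrl gives the robot as it stands.
- The arm moves only by the tool servo_tool, never from a script. Its argument "targets" is a list that holds one entry, the list of rows, each a list of 7 numbers: the shift along the tool's x, y, z normalised to -1 to 1, where 1 is 0.04 m, then the turn, a rotation vector about the tool's x, y, z normalised to -1 to 1, where 1 is 0.15 rad, then the closure, from -1 (fully open) to 1 (shut), so that 0 is half open. A call has exactly 10 rows; each row shifts and turns the commanded pose from where the row before left it, along the tool's axes as they then stand; what a row does not reach is not made up. A row lasts 1/10 s, in which the tool goes at most 50 mm and 8.59 degrees, less where a joint would pass 70% of its speed; a pose out of reach is approached as far as the arm can. A call with a number of a shift or a turn outside -1 to 1 is refused whole. A call with a gripper value outside its range is refused whole. The fingers move at their own pace and stop on an object; "newtons" is the grip in N (left out, the last holds). Time passes only in rows, so rows that do not move let the fingers close, or fill a call up. It gives the time, the measured TCP pose, the force, the opening and the grip force at its end, in the units of the state.
- ctrl.get_state(): the state, without advancing time (a new reading comes with each control period).
- ctrl.camera(name): name is "side" or "top" or "wrist"; returns the picture (384x512x3 uint8, blue, green, red); there is no depth.
- ctrl.camera_model(name): a dict with "fx", "fy", "cx", "cy" (pixels), "eye" and "orientation" of the camera in the world; the wrist camera has in their place "hand_eye" (4x4, takes a point from camera to tool coordinates, whose origin is the TCP and whose axes are the flange's). Camera axes: x right, y up, looking along -z (the intrinsics and any distortion apply to the point x, -y, -z); pixel columns grow to the right and rows downward; lengths in m; the calibration is good to about 2 mm. A picture is of the moment at which its call begins: read the wrist's pose just before it. camera_model takes no time and is no camera call.
- ctrl.sign_off(): hands the job in; it is judged then, once.
The state is a dict: "time": time; "qpos": joint angles; "joint_vel": joint speeds; "tau": joint torques, N m; "position": TCP position; "tcp_rot": TCP orientation; "contact_force": force on the tool from outside, world axes, zero at the start; "torque": the same for the moment, N m; "grip_width": finger opening in m; "grasp_force": force on a finger pad.
Only numpy, scipy, OpenCV 4.12 (cv2) and the standard library are available. Lean on these libraries where they do the work, as an engineer would, in place of code of your own. Each camera call takes 0.05 s, during which the arm holds its last target. There are 200 camera calls.

## Working session

There is one attempt and no reset: what is moved stays moved. The work goes in short steps, Python scripts to look and compute and a tool call to move; the robot and the scene stay as the last step left them, time stands still between calls to the robot, and variables do not carry over. Pictures are saved under pics/ and viewed, at most 10 in all, crops included, and the job is handed in when it is done.

Besides the shell and the picture viewer there is one more tool, called after "Emit:" in YAML: its name, and indented under it one key for each argument. servo_tool: Moves the arm, as the interface text tells. Its arguments: {"type":"object","properties":{"targets":{"type":"array","items":{"type":"array","items":{"type":"array","items":{"type":"number"}}}},"newtons":{"type":"number"}},"required":["targets"]}

```bash
mkdir -p pics; ls; python3 - <<'E'
from workcell import ctrl
import cv2,numpy as np
a=ctrl.camera("top");b=ctrl.camera("side")
cv2.imwrite("pics/top.png",a);cv2.imwrite("pics/side.png",b)
for n in("top","side","wrist"):print(n,ctrl.camera_model(n))
s=ctrl.get_state();print(s)
E
```

```text
pics
top {'fx': 490.6237553630224, 'fy': 490.6237553630224, 'cx': 254.27353211021818, 'cy': 183.29713455328184, 'eye': array([ 0.4110866 , -0.09650327,  1.34918829]), 'orientation': array([ 0.71144218,  0.02318283, -0.02319342, -0.70197909])}
side {'fx': 420.17746160179365, 'fy': 420.17746160179365, 'cx': 245.49428045665903, 'cy': 188.9978643929993, 'eye': array([ 0.52524897, -1.04645437,  0.58865792]), 'orientation': array([0.86149799, 0.5075489 , 0.00564129, 0.01354637])}
wrist {'fx': 271.2076323531798, 'fy': 271.2076323531798, 'cx': 253.5786478745202, 'cy': 192.11572602189236, 'hand_eye': array([[ 8.93675541e-04,  9.66949888e-01,  2.54964931e-01,
         7.14467622e-02],
       [ 9.99999599e-01, -8.79209497e-04, -1.70704490e-04,
         6.24736676e-04],
       [ 5.91049013e-05,  2.54964981e-01, -9.66950286e-01,
        -1.69786783e-01],
       [ 0.00000000e+00,  0.00000000e+00,  0.00000000e+00,
         1.00000000e+00]])}
{'time': 0.1, 'qpos': array([-1.41057477e+00,  4.91465939e-01,  1.55937020e+00,  1.09365734e-05,
        1.09169114e+00, -1.05583009e-01]), 'joint_vel': array([ 0.00025523, -0.00233839, -0.00136757,  0.00054316,  0.0005346 ,
       -0.00080783]), 'tau': array([ 6.53418356e-04, -6.13623834e+01, -2.58604681e+01,  6.93458109e-02,
        4.70129389e-02, -6.91719833e-05]), 'position': array([ 0.16418061, -0.60283935,  0.2141472 ]), 'tcp_rot': array([-4.67268047e-04,  9.91181709e-01,  1.32508871e-01, -7.91536806e-06]), 'contact_force': array([0.13144876, 0.10824186, 0.25951981]), 'torque': array([ 0.03972345, -0.0458177 , -0.03230055]), 'grasp_force': 0.0, 'grip_width': 0.09523925559470221}
```

View pics/top.png

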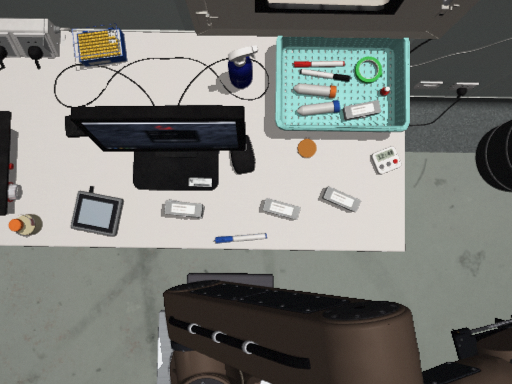

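View pics/side.png

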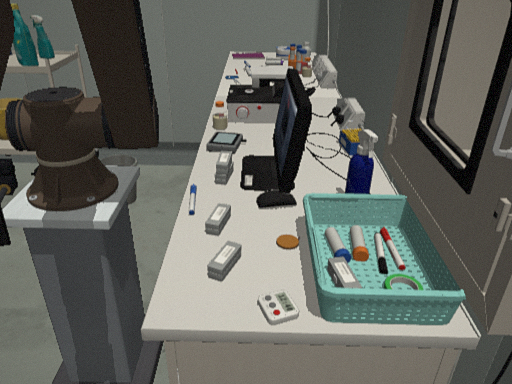

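The top view shows the pile at (183,209), box a at (280,208), box b at (341,199) and the reader at (98,213). The dish is at (307,148), the timer at (386,160), the mouse at (243,155), and a pen lies at (240,238).

```bash
cat > h.py <<'E'
from workcell import ctrl
import cv2,numpy as np
from scipy.spatial.transform import Rotation as R
def rot(q): return R.from_quat([q[1],q[2],q[3],q[0]])
def campose(n,st=None):
    m=ctrl.camera_model(n)
    if n!="wrist": return m,np.array(m["eye"]),rot(m["orientation"]).as_matrix()
    H=np.array(m["hand_eye"]);T=rot(st["tcp_rot"]).as_matrix()
    return m,np.array(st["position"])+T@H[:3,3],T@H[:3,:3]
def ray(px,z,n,st=None):
    m,e,Rm=campose(n,st);px=np.atleast_2d(px).astype(float)
    d=np.c_[(px[:,0]-m["cx"])/m["fx"],-(px[:,1]-m["cy"])/m["fy"],-np.ones(len(px))]@Rm.T
    return e+d*((z-e[2])/d[:,2])[:,None]
def rect(mask,z,n,st=None):
    """largest blob -> min-area rectangle on plane z: centre, sides, angle of long side"""
    cs,_=cv2.findContours(mask,cv2.RETR_EXTERNAL,cv2.CHAIN_APPROX_NONE)
    c=max(cs,key=cv2.contourArea)[:,0]
    w=ray(c,z,n,st)[:,:2]
    (cx,cy),_,_=r=cv2.minAreaRect((w*1000).astype(np.float32))
    p=cv2.boxPoints(r);a,b=p[1]-p[0],p[2]-p[1]
    L=a if np.hypot(*a)>np.hypot(*b) else b
    return np.array([cx,cy])/1000,sorted([np.hypot(*a),np.hypot(*b)]),np.degrees(np.arctan2(L[1],L[0]))%180
E
python3 - <<'E'
from h import *
a=cv2.imread("pics/top.png")
hsv=cv2.cvtColor(a,cv2.COLOR_BGR2HSV)
print(a[225,300],a[209,183],a[209,195],a[222,200],a[205,270],a[215,282],a[209,172])
for n,(x0,y0,x1,y1),z in[("a",(255,192,305,228),.033),("b",(315,180,368,220),.033),("pile",(155,193,212,226),.066),("reader",(65,184,130,240),.02)]:
    m=np.zeros(a.shape[:2],np.uint8);g=a[y0:y1,x0:x1].min(2);m[y0:y1,x0:x1]=(g<190)*255
    m=cv2.morphologyEx(m,cv2.MORPH_CLOSE,np.ones((5,5)))
    print(n,rect(m,z,"top"))
c=cv2.resize(a[170:250,60:400],None,fx=2.3,fy=2.3,interpolation=cv2.INTER_CUBIC);cv2.imwrite("pics/c.png",c)
for p,z in(((307,148),.015),((386,160),.02),((243,155),.03),((240,238),.01)):print(ray(p,z,"top"))
E
```

```text
[211 216 221] [231 235 237] [168 170 170] [210 216 220] [186 187 187] [168 168 168] [231 234 237]
a (array([ 0.42908499, -0.16362646]), [np.float32(43.240643), np.float32(108.78669)], np.float32(75.53339))
b (array([ 0.45651968, -0.32416458]), [np.float32(46.854885), np.float32(110.27473)], np.float32(67.19361))
pile (array([0.42352393, 0.09065567]), [np.float32(48.47581), np.float32(112.477196)], np.float32(83.66766))
reader (array([0.42029126, 0.32715436]), [np.float32(126.665634), np.float32(131.70502)], np.float32(79.5503))
[[ 0.59751964 -0.23900933  0.015     ]]
[[ 0.56680031 -0.45385885  0.02      ]]
[[ 0.57403265 -0.06442692  0.03      ]]
[[ 0.34968545 -0.05916885  0.01      ]]
```

View pics/c.png

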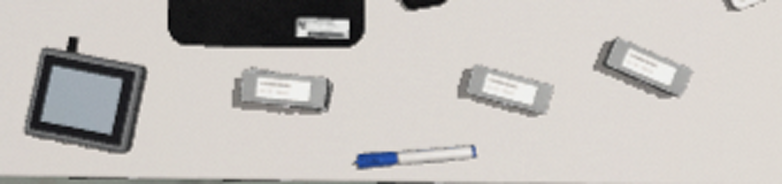

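The crop confirms the layout, and shadows inflate the boxes a little. Next I'll move above box a and refine with the wrist camera.

```bash
cat >> h.py <<'E'
def yaw(st): T=rot(st["tcp_rot"]).as_matrix(); return np.degrees(np.arctan2(T[1,0],T[0,0]))
def go(p,yawx,n,st=None):
    """rows (6 numbers) for n steps from the present pose to p, tool x at yawx deg, tool down"""
    st=st or ctrl.get_state();p0=np.array(st["position"]);T=rot(st["tcp_rot"])
    G=R.from_matrix(np.c_[[np.cos(np.radians(yawx)),np.sin(np.radians(yawx)),0],[np.sin(np.radians(yawx)),-np.cos(np.radians(yawx)),0],[0,0,-1]])
    rv=(T.inv()*G).as_rotvec()/n; d=(np.array(p)-p0)/n
    for i in range(n):
        print(np.round(np.r_[T.inv().apply(d)/.04,rv/.15],2).tolist()); T=T*R.from_rotvec(rv)
    return st
E
python3 - <<'E'
from h import *
print(yaw(go([.43,-.164,.2],75.5,18)))
E
```

```text
[0.52, -0.49, 0.02, -0.0, -0.0, -0.39]
[0.54, -0.46, 0.02, -0.0, -0.0, -0.39]
[0.57, -0.43, 0.02, -0.0, -0.0, -0.39]
[0.59, -0.39, 0.02, -0.0, -0.0, -0.39]
[0.62, -0.36, 0.02, -0.0, -0.0, -0.39]
[0.64, -0.32, 0.02, -0.0, -0.0, -0.39]
[0.65, -0.28, 0.02, -0.0, -0.0, -0.39]
[0.67, -0.25, 0.02, -0.0, -0.0, -0.39]
[0.68, -0.21, 0.02, -0.0, -0.0, -0.39]
[0.69, -0.17, 0.02, -0.0, -0.0, -0.39]
[0.7, -0.12, 0.02, -0.0, -0.0, -0.39]
[0.71, -0.08, 0.02, -0.0, -0.0, -0.39]
[0.71, -0.04, 0.02, -0.0, -0.0, -0.39]
[0.71, -0.0, 0.02, -0.0, -0.0, -0.39]
[0.71, 0.04, 0.02, -0.0, -0.0, -0.39]
[0.71, 0.08, 0.02, -0.0, -0.0, -0.39]
[0.7, 0.12, 0.02, -0.0, -0.0, -0.39]
[0.69, 0.16, 0.02, -0.0, -0.0, -0.39]
15.229187817094864
```

Emit:
servo_tool:
  targets:
    - [[0.52,-0.49,0.02,0,0,-0.39,-1],[0.54,-0.46,0.02,0,0,-0.39,-1],[0.57,-0.43,0.02,0,0,-0.39,-1],[0.59,-0.39,0.02,0,0,-0.39,-1],[0.62,-0.36,0.02,0,0,-0.39,-1],[0.64,-0.32,0.02,0,0,-0.39,-1],[0.65,-0.28,0.02,0,0,-0.39,-1],[0.67,-0.25,0.02,0,0,-0.39,-1],[0.68,-0.21,0.02,0,0,-0.39,-1],[0.69,-0.17,0.02,0,0,-0.39,-1]]

```text
time: 1.1
position: [0.3118, -0.358, 0.2065]
tcp_rot: [-0.0, 0.91, 0.414, -0.0]
contact_force: [0.3, -0.3, -0.4]
grip_width: 0.0951
grasp_force: 0.0
```

Emit:
servo_tool:
  targets:
    - [[0.7,-0.12,0.02,0,0,-0.39,-1],[0.71,-0.08,0.02,0,0,-0.39,-1],[0.71,-0.04,0.02,0,0,-0.39,-1],[0.71,0,0.02,0,0,-0.39,-1],[0.71,0.04,0.02,0,0,-0.39,-1],[0.71,0.08,0.02,0,0,-0.39,-1],[0.7,0.12,0.02,0,0,-0.39,-1],[0.69,0.16,0.02,0,0,-0.39,-1],[0,0,0,0,0,0,-1],[0,0,0,0,0,0,-1]]

```text
time: 2.1
position: [0.4292, -0.1641, 0.2001]
tcp_rot: [-0.0, 0.79, 0.613, -0.0]
contact_force: [-0.3, -0.9, 0.2]
grip_width: 0.0952
grasp_force: 0.0
```

```bash
python3 - <<'E'
from h import *
import pickle
st=ctrl.get_state();a=ctrl.camera("wrist")
cv2.imwrite("pics/w1.png",a);pickle.dump(st,open("w1.pkl","wb"))
print(st["position"],yaw(st),st["contact_force"],st["qpos"])
E
```

```text
[ 0.42916242 -0.16409519  0.20006148] 75.6042157596817 [-0.34037848 -0.94039308  0.24462949] [-5.09010717e-01  2.75826564e-01  1.96626990e+00 -2.61390618e-04
  8.99859092e-01 -2.57594313e-01]
```

View pics/w1.png

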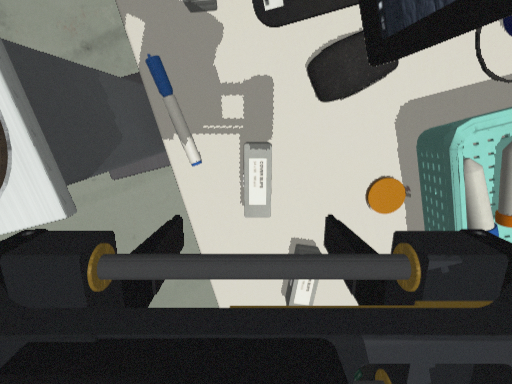

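The wrist view shows box a at (258,180), spanning about (245..272, 142..217), with box b partly visible at (305,275). The gripper's shadow falls above box a.

```bash
python3 - <<'E'
from h import *
a=cv2.imread("pics/w1.png");g=a.astype(int)
np.set_printoptions(linewidth=250)
for r in(150,180,210):print(r,g[r,236:282].mean(1).astype(int),g[r,248],g[r,235])
for c in(249,258,269):print(c,g[132:226,c].mean(1).astype(int))
E
```

```text
150 [209 211 210 210 140 133 133 118 153 167 170 170 165 166 169 168 170 168 169 167 167 165 166 170 167 169 166 166 165 169 137 167 168 167 168 168 210 209 209 211 211 212 209 211 211 211] [162 167 167] [200 213 216]
180 [211 212 211 211 176 136 136 190 148 162 166 164 159 230 233 233 233 224 211 210 226 233 233 217 169 187 191 230 232 232 189 165 166 166 164 181 208 210 212 211 210 209 210 210 212 212] [154 164 160] [200 214 217]
210 [210 210 211 211 210 209 212 212 155 161 161 159 161 165 164 164 162 166 167 170 168 164 166 169 166 167 168 165 168 167 168 168 170 175 166 209 211 211 212 211 210 211 211 210 210 211] [157 165 163] [201 213 217]
249 [133 134 132 132 135 134 131 132 133 118  84  87 112 139 166 164 166 165 166 168 168 166 168 166 165 167 200 229 229 230 230 232 231 230 231 231 231 231 230 229 230 231 230 231 231 230 231 229 230 230 230 230 230 231 230 231 230 229 231 231 231 230
 231 230 230 231 230 230 230 230 228 227 209 161 160 162 160 162 165 162 162 159 159 161 162 181 207 210 211 210 209 210 210 211]
258 [132 133 132 131 134 129 133 133 132 120  80  85 105 108 111 109 130 158 166 168 170 168 165 166 165 166 208 233 233 234 234 233 233 233 233 233 233 232 231 231 233 233 233 234 234 233 234 233 233 233 233 234 233 232 232 232 232 233 233 233 232 233
 233 233 234 233 234 233 233 232 232 232 218 171 167 165 168 166 166 167 166 167 169 170 167 185 209 211 211 211 210 209 212 211]
269 [130 132 132 132 132 131 134 170 208 204 161  92 102 108 110 107 110 136 167 169 167 165 165 165 167 169 168 167 165 167 165 166 164 164 167 165 166 167 166 169 166 168 167 164 167 166 165 167 166 164 165 165 167 168 166 169 168 170 171 172 174 172
 168 169 167 170 169 168 167 165 163 163 166 166 165 168 170 175 175 172 172 174 175 174 172 190 211 209 209 211 211 211 209 211]
```

```bash
cat >> h.py <<'E'
def topmask(a,seed):
    g=a.astype(int).mean(2);s=a.max(2).astype(int)-a.min(2)
    m=((((g>141)&(g<198))|(g>222))&(s<20)).astype(np.uint8)*255
    m=cv2.morphologyEx(cv2.morphologyEx(m,cv2.MORPH_CLOSE,np.ones((3,3))),cv2.MORPH_OPEN,np.ones((7,7)))
    l=cv2.connectedComponents(m)[1]
    return ((l==l[seed[1],seed[0]])*255).astype(np.uint8)
E
python3 - <<'E'
from h import *
import pickle
a=cv2.imread("pics/w1.png");st=pickle.load(open("w1.pkl","rb"))
m=topmask(a,(258,180));print(cv2.boundingRect(m))
c,s,an=rect(m,.033,"wrist",st);print(c,s,an)
go([c[0],c[1],.013],an,10)
E
```

```text
(240, 149, 32, 69)
[ 0.43004794 -0.17191034] [np.float32(39.760265), np.float32(88.860535)] 75.65445
[-0.02, 0.01, 0.47, -0.0, 0.0, -0.0]
[-0.02, 0.01, 0.47, -0.0, 0.0, -0.0]
[-0.02, 0.01, 0.47, -0.0, 0.0, -0.0]
[-0.02, 0.01, 0.47, -0.0, 0.0, -0.0]
[-0.02, 0.01, 0.47, -0.0, 0.0, -0.0]
[-0.02, 0.01, 0.47, -0.0, 0.0, -0.0]
[-0.02, 0.01, 0.47, -0.0, 0.0, -0.0]
[-0.02, 0.01, 0.47, -0.0, 0.0, -0.0]
[-0.02, 0.01, 0.47, -0.0, 0.0, -0.0]
[-0.02, 0.01, 0.47, -0.0, 0.0, -0.0]
```

Emit:
servo_tool:
  targets:
    - [[-0.01,0.01,0.57,0,0,0,-1],[-0.01,0.01,0.57,0,0,0,-1],[-0.01,0.01,0.57,0,0,0,-1],[-0.01,0.01,0.57,0,0,0,-1],[-0.01,0,0.57,0,0,0,-0.4],[-0.01,0,0.57,0,0,0,-0.4],[-0.01,0,0.57,0,0,0,-0.4],[-0.01,0,0.52,0,0,0,-0.4],[-0.01,0,0.24,0,0,0,-0.4],[0,0,0.1,0,0,0,-0.4]]

```text
time: 3.15
position: [0.4293, -0.1688, 0.0055]
tcp_rot: [-0.001, 0.791, 0.612, -0.0]
contact_force: [0.3, -0.2, 0.4]
grip_width: 0.0669
grasp_force: 0.0
```

Emit:
servo_tool:
  targets:
    - [[0,0,0,0,0,0,0.1],[0,0,0,0,0,0,0.2],[0,0,0,0,0,0,0.3],[0,0,0,0,0,0,0.6],[0,0,0,0,0,0,1],[0,0,0,0,0,0,1],[0,0,0,0,0,0,1],[0,0,0,0,0,0,1],[0,0,0,0,0,0,1],[0,0,0,0,0,0,1]]
  newtons: 20

```text
time: 4.15
position: [0.4305, -0.1686, 0.0068]
tcp_rot: [0.001, 0.79, 0.613, 0.0]
contact_force: [1.1, 1.3, 6.2]
grip_width: 0.035
grasp_force: 20.0
```

Emit:
servo_tool:
  targets:
    - [[0,0,-0.1,0,0,0,1],[0,0,-0.2,0,0,0,1],[0,0,-0.3,0,0,0,1],[0,0,-0.3,0,0,0,1],[0,0,-0.2,0,0,0,1],[0,0,-0.1,0,0,0,1],[0,0,-0.05,0,0,0,1],[0,0,0,0,0,0,1],[0,0,0,0,0,0,1],[0,0,0,0,0,0,1]]

```text
time: 5.15
position: [0.4297, -0.1682, 0.0559]
tcp_rot: [-0.0, 0.79, 0.613, -0.0]
contact_force: [-0.6, 0.2, -0.9]
grip_width: 0.0349
grasp_force: 20.0
```

Emit:
servo_tool:
  targets:
    - [[0,0,0,0,0,0,1],[0,0,0,0,0,0,1],[0,0,0,0,0,0,1],[0,0,0,0,0,0,1],[0,0,0,0,0,0,1],[0,0,0,0,0,0,1],[0,0,0,0,0,0,1],[0,0,0,0,0,0,1],[0,0,0,0,0,0,1],[0,0,0,0,0,0,1]]

```text
time: 6.15
position: [0.4299, -0.1683, 0.0562]
tcp_rot: [0.0, 0.79, 0.613, -0.0]
contact_force: [-0.0, -0.0, -1.9]
grip_width: 0.0351
grasp_force: 20.0
```

```bash
python3 - <<'E'
from h import *
f=[]
for i in range(6): a=ctrl.camera("wrist");s=ctrl.get_state();f.append(np.r_[s["contact_force"],s["torque"]])
print(np.round(f,2),s["tau"])
cv2.imwrite("pics/w2.png",a);print(s["position"],yaw(s))
E
```

```text
[[-0.52 -0.35 -2.09 -0.04 -0.11 -0.02]
 [ 0.39 -0.28 -1.58 -0.03 -0.07 -0.02]
 [ 0.95  0.05 -2.93 -0.01 -0.13  0.02]
 [ 0.43  0.77 -1.77 -0.06 -0.06 -0.02]
 [-0.36 -0.63 -1.59 -0.08 -0.1  -0.  ]
 [ 0.29 -0.12 -2.27 -0.08 -0.11 -0.01]] [-6.85039413e-05 -5.07189631e+01 -1.28175849e+01  3.51296284e-02
  5.66166162e-02  9.10045884e-06]
[ 0.42982951 -0.16827529  0.05624276] 75.5609658834179
```

View pics/w2.png

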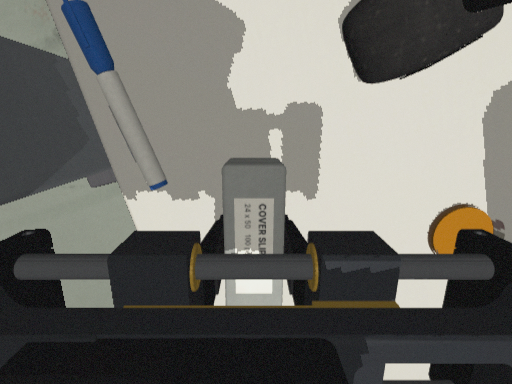

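The held box shows its far end at rows 158–166, columns 222–285, and it sits straight in the grip. It reads about −2.0 N. Next I'll set it down and weigh box b.

Emit:
servo_tool:
  targets:
    - [[0,0,0.1,0,0,0,1],[0,0,0.25,0,0,0,1],[0,0,0.3,0,0,0,1],[0,0,0.25,0,0,0,1],[0,0,0.18,0,0,0,1],[0,0,0.1,0,0,0,1],[0,0,0.04,0,0,0,1],[0,0,0,0,0,0,1],[0,0,0,0,0,0,1],[0,0,0,0,0,0,0.2]]

```text
time: 7.45
position: [0.4301, -0.1684, 0.0078]
tcp_rot: [0.0, 0.79, 0.613, 0.0]
contact_force: [-0.3, 0.1, -0.1]
grip_width: 0.0371
grasp_force: 0.0
```

Emit:
servo_tool:
  targets:
    - [[0,0,0,0,0,0,0.0],[0,0,0,0,0,0,-0.3],[0,0,0,0,0,0,-0.5],[0,0,-0.3,0,0,0,-0.7],[0,0,-0.6,0,0,0,-1],[0,0,-0.9,0,0,0,-1],[0,0,-0.9,0,0,0,-1],[0,0,-0.9,0,0,0,-1],[0,0,-0.5,0,0,0,-1],[0,0,0,0,0,0,-1]]

```text
time: 8.45
position: [0.4307, -0.1687, 0.1739]
tcp_rot: [0.002, 0.79, 0.613, 0.001]
contact_force: [0.4, -0.5, -0.9]
grip_width: 0.0948
grasp_force: 0.0
```

```bash
python3 - <<'E'
from h import *
go([.456,-.322,.18],67.2,9)
E
```

```text
[-0.39, 0.17, -0.02, 0.0, 0.0, 0.11]
[-0.39, 0.18, -0.02, 0.0, 0.0, 0.11]
[-0.39, 0.19, -0.02, 0.0, 0.0, 0.11]
[-0.39, 0.19, -0.02, 0.0, 0.0, 0.11]
[-0.38, 0.2, -0.02, 0.0, 0.0, 0.11]
[-0.38, 0.21, -0.02, 0.0, 0.0, 0.11]
[-0.38, 0.21, -0.02, 0.0, 0.0, 0.11]
[-0.37, 0.22, -0.02, 0.0, 0.0, 0.11]
[-0.37, 0.22, -0.02, 0.0, 0.0, 0.11]
```

Emit:
servo_tool:
  targets:
    - [[-0.39,0.17,-0.02,0,0,0.11,-1],[-0.39,0.18,-0.02,0,0,0.11,-1],[-0.39,0.19,-0.02,0,0,0.11,-1],[-0.39,0.19,-0.02,0,0,0.11,-1],[-0.38,0.2,-0.02,0,0,0.11,-1],[-0.38,0.21,-0.02,0,0,0.11,-1],[-0.38,0.21,-0.02,0,0,0.11,-1],[-0.37,0.22,-0.02,0,0,0.11,-1],[-0.37,0.22,-0.02,0,0,0.11,-1],[0,0,0,0,0,0,-1]]

```text
time: 9.45
position: [0.4552, -0.3236, 0.1786]
tcp_rot: [0.0, 0.834, 0.551, 0.0]
contact_force: [0.5, 0.4, 0.2]
grip_width: 0.0946
grasp_force: 0.0
```

```bash
python3 - <<'E'
from h import *
st=ctrl.get_state();a=ctrl.camera("wrist")
print(st["position"],yaw(st),st["joint_vel"].round(3))
cv2.imwrite("pics/w3.png",a)
m=topmask(a,(256,180));print(cv2.boundingRect(m))
c,s,an=rect(m,.033,"wrist",st);print(c,s,an)
go([c[0],c[1],.008],an,9)
a[m>0]=a[m>0]//2+(0,0,120);cv2.imwrite("pics/w3m.png",a)
E
```

```text
[ 0.45517288 -0.32364485  0.17856927] 66.92622416994492 [ 0.028 -0.02   0.052  0.005 -0.008  0.004]
(246, 162, 30, 63)
[ 0.45787488 -0.34054718] [np.float32(35.96082), np.float32(77.333084)] 66.94984
[-0.04, 0.03, 0.47, -0.0, -0.0, 0.0]
[-0.04, 0.03, 0.47, -0.0, -0.0, 0.0]
[-0.04, 0.03, 0.47, -0.0, -0.0, 0.0]
[-0.04, 0.03, 0.47, -0.0, -0.0, 0.0]
[-0.04, 0.03, 0.47, -0.0, -0.0, 0.0]
[-0.04, 0.03, 0.47, -0.0, -0.0, 0.0]
[-0.04, 0.03, 0.47, -0.0, -0.0, 0.0]
[-0.04, 0.03, 0.47, -0.0, -0.0, 0.0]
[-0.04, 0.03, 0.47, -0.0, -0.0, 0.0]
```

View pics/w3m.png

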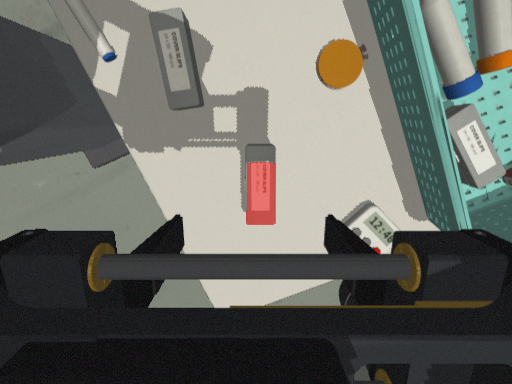

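Box b's top spans about (246..276, 144..224), with its upper part shadowed, so I extend the mask from the lit end. The timer at (375,230) is clear of the fingers.

Emit:
servo_tool:
  targets:
    - [[-0.03,0.05,0.5,0,0,0,-1],[-0.03,0.05,0.55,0,0,0,-1],[-0.03,0.05,0.55,0,0,0,-1],[-0.03,0.05,0.55,0,0,0,-0.7],[0,0.03,0.55,0,0,0,-0.4],[0,0,0.55,0,0,0,-0.4],[0,0,0.5,0,0,0,-0.4],[0,0,0.35,0,0,0,-0.4],[0,0,0.14,0,0,0,-0.4],[0,0,0.05,0,0,0,-0.4]]

```text
time: 10.5
position: [0.4614, -0.3293, 0.0068]
tcp_rot: [-0.0, 0.834, 0.552, -0.0]
contact_force: [0.2, 0.4, 0.2]
grip_width: 0.067
grasp_force: 0.0
```

Emit:
servo_tool:
  targets:
    - [[0,0,0,0,0,0,0.1],[0,0,0,0,0,0,0.2],[0,0,0,0,0,0,0.3],[0,0,0,0,0,0,0.6],[0,0,0,0,0,0,1],[0,0,0,0,0,0,1],[0,0,0,0,0,0,1],[0,0,0,0,0,0,1],[0,0,0,0,0,0,1],[0,0,0,0,0,0,1]]

```text
time: 11.5
position: [0.4615, -0.3296, 0.0074]
tcp_rot: [0.0, 0.834, 0.552, 0.0]
contact_force: [-1.3, 0.2, 5.0]
grip_width: 0.0351
grasp_force: 20.0
```

Emit:
servo_tool:
  targets:
    - [[0,0,-0.1,0,0,0,1],[0,0,-0.2,0,0,0,1],[0,0,-0.3,0,0,0,1],[0,0,-0.3,0,0,0,1],[0,0,-0.2,0,0,0,1],[0,0,-0.1,0,0,0,1],[0,0,-0.05,0,0,0,1],[0,0,0,0,0,0,1],[0,0,0,0,0,0,1],[0,0,0,0,0,0,1]]

```text
time: 12.5
position: [0.4613, -0.3294, 0.0567]
tcp_rot: [-0.0, 0.834, 0.552, -0.0]
contact_force: [0.5, 0.0, -1.0]
grip_width: 0.0348
grasp_force: 20.0
```

Emit:
servo_tool:
  targets:
    - [[0,0,0,0,0,0,1],[0,0,0,0,0,0,1],[0,0,0,0,0,0,1],[0,0,0,0,0,0,1],[0,0,0,0,0,0,1],[0,0,0,0,0,0,1],[0,0,0,0,0,0,1],[0,0,0,0,0,0,1],[0,0,0,0,0,0,1],[0,0,0,0,0,0,1]]

```text
time: 13.5
position: [0.4614, -0.3295, 0.057]
tcp_rot: [0.0, 0.834, 0.552, -0.0]
contact_force: [-0.3, -0.4, -0.8]
grip_width: 0.0352
grasp_force: 20.0
```

```bash
python3 - <<'E'
from h import *
f=[]
for i in range(6): a=ctrl.camera("wrist");s=ctrl.get_state();f.append(np.r_[s["contact_force"],s["torque"]])
print(np.round(f,2),np.mean(f,0).round(2))
cv2.imwrite("pics/w4.png",a);print(s["position"],yaw(s))
E
```

```text
[[ 0.15  0.15 -1.56 -0.03 -0.05 -0.02]
 [-0.04  1.14 -1.22 -0.02 -0.06  0.02]
 [-0.56  0.32 -0.32 -0.05 -0.06 -0.03]
 [-0.35  0.44 -0.23 -0.   -0.04  0.02]
 [ 0.07 -0.13 -1.12 -0.05 -0.09 -0.  ]
 [-0.49  0.09 -0.45 -0.04 -0.06 -0.  ]] [-0.2   0.33 -0.82 -0.03 -0.06 -0.  ]
[ 0.46142559 -0.32950152  0.05703141] 67.05001864669526
```

Box b reads about −0.8 N against −2.0 N for box a, so b is the lighter and goes on the pile. I'll carry it to a viewpoint short of the pile.

```bash
python3 - <<'E'
from h import *
go([.425,-.04,.2],83.7,17)
E
```

```text
[0.37, -0.22, -0.21, 0.0, 0.0, -0.11]
[0.37, -0.21, -0.21, 0.0, 0.0, -0.11]
[0.38, -0.2, -0.21, 0.0, 0.0, -0.11]
[0.38, -0.2, -0.21, 0.0, 0.0, -0.11]
[0.38, -0.19, -0.21, 0.0, 0.0, -0.11]
[0.39, -0.18, -0.21, 0.0, 0.0, -0.11]
[0.39, -0.18, -0.21, 0.0, 0.0, -0.11]
[0.39, -0.17, -0.21, 0.0, 0.0, -0.11]
[0.4, -0.16, -0.21, 0.0, 0.0, -0.11]
[0.4, -0.16, -0.21, 0.0, 0.0, -0.11]
[0.4, -0.15, -0.21, 0.0, 0.0, -0.11]
[0.4, -0.14, -0.21, 0.0, 0.0, -0.11]
[0.41, -0.14, -0.21, 0.0, 0.0, -0.11]
[0.41, -0.13, -0.21, 0.0, 0.0, -0.11]
[0.41, -0.12, -0.21, 0.0, 0.0, -0.11]
[0.41, -0.11, -0.21, 0.0, 0.0, -0.11]
[0.42, -0.11, -0.21, 0.0, 0.0, -0.11]
```

Emit:
servo_tool:
  targets:
    - [[0.37,-0.22,-0.3,0,0,-0.11,1],[0.37,-0.21,-0.4,0,0,-0.11,1],[0.38,-0.2,-0.4,0,0,-0.11,1],[0.38,-0.2,-0.3,0,0,-0.11,1],[0.38,-0.19,-0.3,0,0,-0.11,1],[0.39,-0.18,-0.21,0,0,-0.11,1],[0.39,-0.18,-0.21,0,0,-0.11,1],[0.39,-0.17,-0.21,0,0,-0.11,1],[0.4,-0.16,-0.21,0,0,-0.11,1],[0.4,-0.16,-0.21,0,0,-0.11,1]]

```text
time: 14.8
position: [0.4397, -0.158, 0.1676]
tcp_rot: [-0.0, 0.785, 0.62, -0.0]
contact_force: [0.7, -0.9, 0.7]
grip_width: 0.0351
grasp_force: 20.0
```

Emit:
servo_tool:
  targets:
    - [[0.4,-0.15,-0.21,0,0,-0.11,1],[0.4,-0.14,-0.21,0,0,-0.11,1],[0.41,-0.14,-0.21,0,0,-0.11,1],[0.41,-0.13,-0.2,0,0,-0.11,1],[0.41,-0.12,0,0,0,-0.11,1],[0.41,-0.11,0,0,0,-0.11,1],[0.42,-0.11,0,0,0,-0.11,1],[0,0,0,0,0,0,1],[0,0,0,0,0,0,1],[0,0,0,0,0,0,1]]

```text
time: 15.8
position: [0.4257, -0.0405, 0.2003]
tcp_rot: [0.0, 0.748, 0.663, 0.0]
contact_force: [0.8, 0.0, -0.7]
grip_width: 0.0348
grasp_force: 20.0
```

```bash
python3 - <<'E'
from h import *
import pickle
st=ctrl.get_state();a=ctrl.camera("wrist");pickle.dump(st,open("w5.pkl","wb"))
print(st["position"],yaw(st),st["joint_vel"].round(3))
cv2.imwrite("pics/w5.png",a)
cv2.imwrite("pics/w5c.png",cv2.resize(a[0:240,130:390],None,fx=2.4,fy=2.4,interpolation=cv2.INTER_NEAREST))
E
```

```text
[ 0.42574687 -0.04052804  0.20034618] 83.11081619869219 [-0.007  0.005  0.001  0.001 -0.002  0.001]
```

View pics/w5c.png

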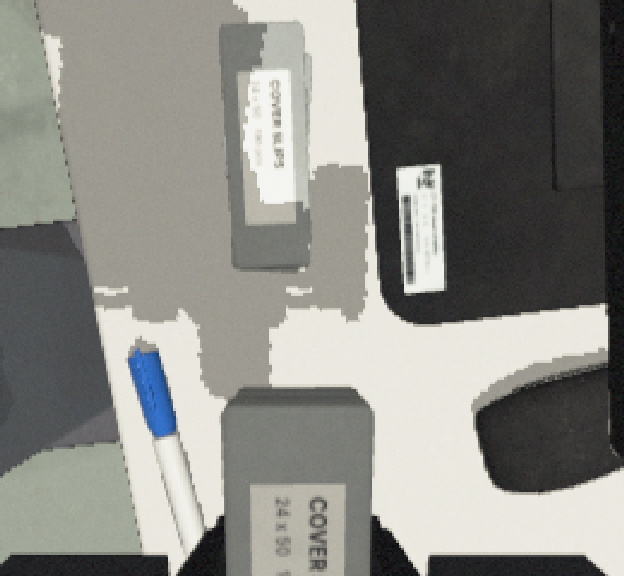

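The pile top has its corners at about (222,10), (257,10), (259,109) and (227,111) in full-image pixels. The held box's far top edge is near row 169, columns 223–285. I'll fit the edges precisely.

```bash
python3 - <<'E'
from h import *
a=cv2.imread("pics/w5.png").mean(2).astype(int)
np.set_printoptions(linewidth=250)
for r in(20,40,60,80,100):print("r",r,list(a[r,215:232]),'|',list(a[r,250:266]))
for c in(228,236,244,252):print("c",c,list(a[4:16,c]),'|',list(a[104:118,c]))
for c in(235,250,265):print("held c",c,list(a[157:176,c]))
for r in(172,185,200):print("held r",r,list(a[r,218:228]),'|',list(a[r,278:292]))
E
```

```text
r 20 [np.int64(150), np.int64(151), np.int64(150), np.int64(152), np.int64(153), np.int64(153), np.int64(122), np.int64(116), np.int64(121), np.int64(121), np.int64(121), np.int64(120), np.int64(124), np.int64(122), np.int64(121), np.int64(120), np.int64(120)] | [np.int64(184), np.int64(184), np.int64(185), np.int64(184), np.int64(183), np.int64(183), np.int64(184), np.int64(227), np.int64(229), np.int64(228), np.int64(227), np.int64(229), np.int64(228), np.int64(228), np.int64(228), np.int64(229)]
r 40 [np.int64(150), np.int64(152), np.int64(154), np.int64(151), np.int64(154), np.int64(152), np.int64(152), np.int64(124), np.int64(112), np.int64(120), np.int64(120), np.int64(117), np.int64(118), np.int64(120), np.int64(177), np.int64(181), np.int64(180)] | [np.int64(242), np.int64(197), np.int64(185), np.int64(187), np.int64(187), np.int64(184), np.int64(179), np.int64(162), np.int64(180), np.int64(196), np.int64(227), np.int64(229), np.int64(228), np.int64(229), np.int64(228), np.int64(228)]
r 60 [np.int64(153), np.int64(153), np.int64(150), np.int64(152), np.int64(151), np.int64(15
[... 4312 characters left out ...]
4(229), np.int64(230), np.int64(150), np.int64(119), np.int64(121), np.int64(121), np.int64(123), np.int64(126)] | [np.int64(123), np.int64(124), np.int64(121), np.int64(121), np.int64(120), np.int64(117), np.int64(114), np.int64(162), np.int64(227), np.int64(230), np.int64(231), np.int64(230), np.int64(230), np.int64(229)]
held r 200 [np.int64(229), np.int64(229), np.int64(230), np.int64(230), np.int64(207), np.int64(120), np.int64(115), np.int64(119), np.int64(124), np.int64(122)] | [np.int64(121), np.int64(120), np.int64(123), np.int64(121), np.int64(119), np.int64(116), np.int64(106), np.int64(226), np.int64(229), np.int64(230), np.int64(230), np.int64(230), np.int64(231), np.int64(230)]
```

```bash
python3 - <<'E'
from h import *
import pickle
st=pickle.load(open("w5.pkl","rb"));p=st["position"];T=rot(st["tcp_rot"]).as_matrix()
tl=lambda px,z:((ray(px,z,"wrist",st)-p)@T)[:,:2]*1000
L=tl([(220.5,20),(221.6,40),(223.3,60),(224.5,80),(225.6,100)],.066);Rr=tl([(256.5,20),(257.5,60),(257.7,80)],.066)
F=tl([(228,9),(236,8.7),(244,8.4),(252,7.9)],.066);N=tl([(228,109.5),(236,109.7),(244,109.6),(252,109.5)],.066)
for n,v in(("L",L),("R",Rr),("F",F),("N",N)):print(n,v.round(1).tolist())
z=p[2]+.0256
print("heldF",tl([(235,168.7),(250,168.7),(265,168.7)],z).round(1).tolist())
print("heldL",tl([(221.5,172),(222.2,200)],z).round(1).tolist(),"R",tl([(284.8,172),(284.5,200)],z).round(1).tolist())
E
```

```text
L [[167.5, -32.8], [149.6, -32.2], [131.1, -31.0], [112.0, -30.3], [92.1, -29.6]]
R [[167.6, 3.0], [131.1, 4.1], [112.0, 4.4]]
F [[177.1, -25.1], [177.4, -17.2], [177.6, -9.4], [178.1, -1.5]]
N [[82.4, -27.3], [82.2, -18.7], [82.3, -10.1], [82.5, -1.5]]
heldF [[46.0, -9.9], [46.0, -1.8], [46.0, 6.2]]
heldL [[44.2, -17.2], [28.4, -17.3]] R [[44.2, 16.9], [28.5, 17.2]]
```

Emit:
servo_tool:
  targets:
    - [[0.25,-0.04,0,0,0,0,1],[0.5,-0.05,0,0,0,0,1],[0.6,-0.05,0,0,0,0,1],[0.6,-0.05,0,0,0,0,1],[0.6,-0.05,0.15,0,0,0,1],[0.5,-0.05,0.3,0,0,0,1],[0.24,-0.05,0.5,0,0,0,1],[0,0,0.4,0,0,-0.1,1],[0,0,0.3,0,0,-0.14,1],[0,0,0.1,0,0,0,1]]

```text
time: 16.85
position: [0.4274, 0.0923, 0.1292]
tcp_rot: [-0.001, 0.736, 0.677, -0.001]
contact_force: [0.1, 0.7, -1.5]
grip_width: 0.0351
grasp_force: 20.0
```

Emit:
servo_tool:
  targets:
    - [[0,0,0.1,0,0,0,1],[0,0,0.1,0,0,0,1],[0,0,0.05,0,0,0,1],[0,0,0,0,0,0,1],[0,0,0,0,0,0,1],[0,0,0,0,0,0,1],[0,0,0,0,0,0,1],[0,0,0,0,0,0,1],[0,0,0,0,0,0,1],[0,0,0,0,0,0,1]]

```text
time: 17.85
position: [0.4279, 0.092, 0.1202]
tcp_rot: [0.0, 0.736, 0.677, -0.0]
contact_force: [1.6, -0.4, -0.2]
grip_width: 0.0349
grasp_force: 20.0
```

```bash
python3 - <<'E'
from h import *
import pickle
st=ctrl.get_state();a=ctrl.camera("wrist");b=ctrl.camera("side");pickle.dump(st,open("w6.pkl","wb"))
print(st["position"],yaw(st),st["contact_force"])
t=ctrl.camera("top");cv2.imwrite("pics/w6.png",a);cv2.imwrite("pics/s6.png",b);cv2.imwrite("pics/t6.png",t)
B=cv2.resize(b[120:190,190:270],(480,420),interpolation=cv2.INTER_NEAREST)
A=cv2.resize(a[90:300,190:320],(260,420),interpolation=cv2.INTER_NEAREST)
cv2.imwrite("pics/m6.png",np.hstack([B,A]))
E
```

```text
[0.42791528 0.09200572 0.1202265 ] 85.1852993760322 [ 1.59859421 -0.37846426 -0.20593172]
```

View pics/m6.png

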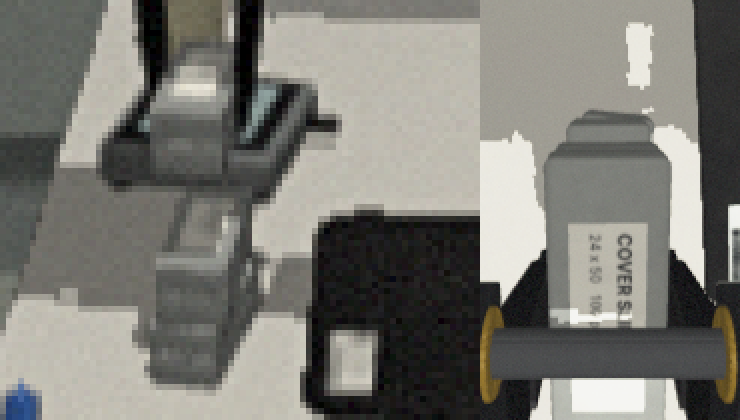

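The wrist crop shows the held box over the pile. The pile's end peeks out at about columns 234–277, rows 147–160 of the full image, roughly centred. I'll check this numerically.

```bash
python3 - <<'E'
from h import *
import pickle
np.set_printoptions(linewidth=250)
a=cv2.imread("pics/w6.png").mean(2).astype(int)
for r in(146,149,152,155,158,161):print("r",r,a[r,226:242].tolist(),'|',a[r,268:292].tolist())
for c in(240,248,256,264,272):print("c",c,a[140:172,c].tolist())
st=pickle.load(open("w6.pkl","rb"));p=st["position"];T=rot(st["tcp_rot"]).as_matrix()
tl=lambda px,z:((ray(px,z,"wrist",st)-p)@T)[:,:2]*1000
print(tl([(234,155),(277,155),(255,150),(255,154)],.066).round(1).tolist())
E
```

```text
r 146 [153, 154, 154, 155, 154, 153, 153, 156, 153, 154, 154, 155, 154, 156, 155, 148] | [138, 139, 146, 205, 213, 213, 162, 154, 155, 154, 152, 155, 153, 155, 154, 154, 155, 156, 153, 156, 155, 154, 153, 155]
r 149 [154, 153, 150, 156, 152, 152, 155, 155, 154, 152, 148, 134, 103, 104, 104, 92] | [79, 81, 82, 89, 92, 91, 96, 133, 153, 156, 155, 154, 155, 154, 155, 156, 155, 155, 154, 154, 155, 156, 154, 153]
r 152 [154, 151, 152, 156, 154, 152, 150, 154, 128, 99, 98, 97, 99, 99, 99, 98] | [109, 104, 106, 107, 103, 100, 112, 123, 115, 143, 153, 152, 154, 155, 153, 154, 194, 197, 194, 161, 155, 154, 156, 154]
r 155 [155, 153, 154, 153, 152, 154, 154, 115, 116, 120, 124, 124, 125, 126, 124, 126] | [125, 125, 121, 123, 126, 121, 111, 114, 116, 227, 230, 230, 232, 231, 231, 230, 230, 231, 230, 231, 231, 231, 231, 164]
r 158 [154, 154, 155, 153, 154, 153, 154, 119, 118, 121, 123, 126, 122, 126, 125, 125] | [126, 125, 127, 126, 125, 122, 116, 153, 180, 229, 229, 231, 231, 231, 231, 230, 231, 231, 231, 230, 230, 231, 231, 231]
r 161 [154, 153, 155, 136, 131, 102, 102, 95, 89, 92, 95, 95, 98,
[... 257 characters left out ...]
84, 88, 96, 115, 122, 127]
c 248 [155, 157, 155, 153, 140, 102, 86, 98, 110, 98, 88, 86, 102, 122, 127, 125, 125, 124, 124, 127, 118, 96, 84, 89, 90, 79, 83, 88, 97, 116, 124, 126]
c 256 [152, 154, 156, 152, 154, 136, 94, 86, 89, 86, 87, 86, 102, 123, 124, 127, 127, 127, 125, 126, 120, 97, 86, 89, 89, 79, 82, 87, 100, 114, 122, 126]
c 264 [153, 153, 156, 155, 154, 154, 133, 86, 83, 83, 83, 86, 104, 124, 130, 128, 126, 127, 126, 128, 113, 86, 85, 90, 86, 80, 85, 87, 100, 114, 122, 127]
c 272 [155, 153, 156, 153, 194, 231, 213, 131, 86, 92, 96, 87, 103, 120, 125, 126, 126, 125, 125, 126, 111, 87, 82, 89, 86, 83, 88, 87, 99, 115, 122, 127]
[[43.5, -16.0], [43.5, 19.4], [47.6, 1.3], [44.4, 1.3]]
```

```bash
python3 -c "
import cv2
a=cv2.imread('pics/w6.png');cv2.imwrite('pics/z6.png',cv2.resize(a[138:176,215:295],(800,380),interpolation=cv2.INTER_NEAREST))"
```

```text
(no output)
```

View pics/z6.png

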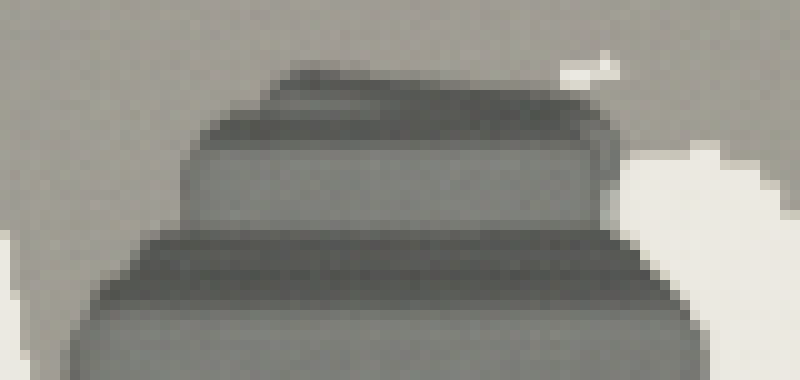

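The upper box's end is parallel to the held box and within 0.3 mm of it, so I can lower.

Emit:
servo_tool:
  targets:
    - [[0,0,0.1,0,0,0,1],[0,0,0.2,0,0,0,1],[0,0,0.25,0,0,0,1],[0,0,0.2,0,0,0,1],[0,0,0.15,0,0,0,1],[0,0,0.1,0,0,0,1],[0,0,0.08,0,0,0,1],[0,0,0.05,0,0,0,1],[0,0,0.01,0,0,0,1],[0,0,0,0,0,0,1]]

```text
time: 19.0
position: [0.4279, 0.092, 0.0747]
tcp_rot: [0.0, 0.736, 0.677, 0.0]
contact_force: [0.5, 1.3, -0.7]
grip_width: 0.0348
grasp_force: 20.0
```

Emit:
servo_tool:
  targets:
    - [[0,0,0.01,0,0,0,1],[0,0,0,0,0,0,1],[0,0,0,0,0,0,1],[0,0,0,0,0,0,1],[0,0,0,0,0,0,1],[0,0,0,0,0,0,1],[0,0,0,0,0,0,1],[0,0,0,0,0,0,1],[0,0,0,0,0,0,1],[0,0,0,0,0,0,1]]
  newtons: 10

```text
time: 20.0
position: [0.4279, 0.092, 0.0742]
tcp_rot: [0.0, 0.736, 0.677, -0.0]
contact_force: [-0.2, -0.2, -0.9]
grip_width: 0.0355
grasp_force: 10.0
```

Emit:
servo_tool:
  targets:
    - [[0,0,0.01,0,0,0,1],[0,0,0.01,0,0,0,1],[0,0,0.01,0,0,0,1],[0,0,0,0,0,0,1],[0,0,0,0,0,0,1],[0,0,0,0,0,0,1],[0,0,0,0,0,0,1],[0,0,0,0,0,0,1],[0,0,0,0,0,0,1],[0,0,0,0,0,0,1]]

```text
time: 21.0
position: [0.4279, 0.092, 0.0733]
tcp_rot: [0.0, 0.736, 0.677, 0.0]
contact_force: [-1.3, -0.3, 6.2]
grip_width: 0.0346
grasp_force: 10.0
```

Emit:
servo_tool:
  targets:
    - [[0,0,-0.01,0,0,0,1],[0,0,0,0,0,0,1],[0,0,0,0,0,0,0.24],[0,0,0,0,0,0,0.22],[0,0,0,0,0,0,0.18],[0,0,0,0,0,0,0.1],[0,0,0,0,0,0,0],[0,0,0,0,0,0,-0.1],[0,0,0,0,0,0,-0.2],[0,0,0,0,0,0,-0.2]]
  newtons: 3

```text
time: 22.0
position: [0.4279, 0.092, 0.0734]
tcp_rot: [0.0, 0.736, 0.677, -0.0]
contact_force: [0.2, -0.4, 0.1]
grip_width: 0.0567
grasp_force: 0.0
```

Emit:
servo_tool:
  targets:
    - [[0,0,-0.1,0,0,0,-0.2],[0,0,-0.2,0,0,0,-0.2],[0,0,-0.4,0,0,0,-0.2],[0,0,-0.5,0,0,0,-0.2],[0,0,-0.6,0,0,0,-0.2],[0,0,-0.6,0,0,0,-0.2],[0,0,-0.5,0,0,0,-0.2],[0,0,-0.3,0,0,0,-0.2],[0,0,-0.1,0,0,0,-0.2],[0,0,0,0,0,0,-0.2]]

```text
time: 23.0
position: [0.4279, 0.092, 0.206]
tcp_rot: [0.0, 0.736, 0.677, 0.0]
contact_force: [0.3, -0.4, -0.1]
grip_width: 0.0571
grasp_force: 0.0
```

```bash
python3 - <<'E'
from h import *
go([.43,-.168,.18],75.6,16)
a=ctrl.camera("wrist");b=ctrl.camera("side")
B=cv2.resize(b[120:190,190:270],(480,420),interpolation=cv2.INTER_NEAREST)
A=cv2.resize(a[60:270,190:320],(260,420),interpolation=cv2.INTER_NEAREST)
cv2.imwrite("pics/m7.png",np.hstack([B,A]))
E
```

```text
[-0.4, 0.04, 0.04, 0.0, -0.0, 0.07]
[-0.4, 0.04, 0.04, 0.0, -0.0, 0.07]
[-0.4, 0.05, 0.04, 0.0, -0.0, 0.07]
[-0.4, 0.05, 0.04, 0.0, -0.0, 0.07]
[-0.4, 0.05, 0.04, 0.0, -0.0, 0.07]
[-0.4, 0.06, 0.04, 0.0, -0.0, 0.07]
[-0.4, 0.06, 0.04, 0.0, -0.0, 0.07]
[-0.4, 0.07, 0.04, 0.0, -0.0, 0.07]
[-0.4, 0.07, 0.04, 0.0, -0.0, 0.07]
[-0.4, 0.08, 0.04, 0.0, -0.0, 0.07]
[-0.4, 0.08, 0.04, 0.0, -0.0, 0.07]
[-0.4, 0.08, 0.04, 0.0, -0.0, 0.07]
[-0.4, 0.09, 0.04, 0.0, -0.0, 0.07]
[-0.4, 0.09, 0.04, 0.0, -0.0, 0.07]
[-0.39, 0.1, 0.04, 0.0, -0.0, 0.07]
[-0.39, 0.1, 0.04, 0.0, -0.0, 0.07]
```

View pics/m7.png

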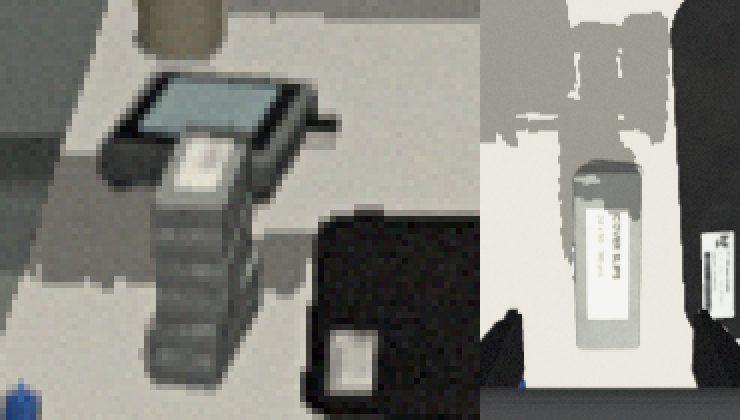

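The three boxes stand stacked in line. Going back for the heavier box a.

Emit:
servo_tool:
  targets:
    - [[-0.4,0.04,0.04,0,0,0.07,-0.2],[-0.4,0.04,0.04,0,0,0.07,-0.2],[-0.4,0.05,0.04,0,0,0.07,-0.2],[-0.4,0.05,0.04,0,0,0.07,-0.2],[-0.4,0.05,0.04,0,0,0.07,-0.2],[-0.4,0.06,0.04,0,0,0.07,-0.4],[-0.4,0.06,0.04,0,0,0.07,-0.4],[-0.4,0.07,0.04,0,0,0.07,-0.4],[-0.4,0.07,0.04,0,0,0.07,-0.4],[-0.4,0.08,0.04,0,0,0.07,-0.4]]

```text
time: 24.1
position: [0.4292, -0.0703, 0.1886]
tcp_rot: [-0.001, 0.771, 0.637, -0.0]
contact_force: [0.4, -0.0, -0.2]
grip_width: 0.0665
grasp_force: 0.0
```

Emit:
servo_tool:
  targets:
    - [[-0.4,0.08,0.04,0,0,0.07,-0.4],[-0.4,0.08,0.04,0,0,0.07,-0.4],[-0.4,0.09,0.04,0,0,0.07,-0.4],[-0.4,0.09,0.04,0,0,0.07,-0.4],[-0.39,0.1,0.04,0,0,0.07,-0.4],[-0.39,0.1,0.04,0,0,0.07,-0.4],[0,0,0,0,0,0,-0.4],[0,0,0,0,0,0,-0.4],[0,0,0,0,0,0,-0.4],[0,0,0,0,0,0,-0.4]]

```text
time: 25.1
position: [0.4303, -0.1667, 0.1798]
tcp_rot: [-0.0, 0.79, 0.613, -0.0]
contact_force: [-0.2, -0.5, 0.2]
grip_width: 0.0669
grasp_force: 0.0
```

```bash
python3 - <<'E'
from h import *
import pickle
st=ctrl.get_state();a=ctrl.camera("wrist")
print(st["position"],yaw(st))
m=topmask(a,(256,190));x,y,w,h=cv2.boundingRect(m);print(x,y,w,h,rect(m,.033,"wrist",st))
g=a.mean(2).astype(int)
print(g[135:165,258].tolist(),g[205:235,258].tolist())
go([.43,-.1684,.007],75.56,10)
# held offset of box a from w2 (tcp .4298,-.1683,.0562)
g2=cv2.imread("pics/w2.png").mean(2).astype(int);print(g2[155:172,254].tolist())
s2=dict(position=np.array([.42983,-.16828,.05624]),tcp_rot=[0,np.cos(np.radians(75.56/2)),np.sin(np.radians(75.56/2)),0])
T=rot(s2["tcp_rot"]).as_matrix()
print(((ray([(254,164),(254,166),(254,168)],.05624+.0256,"wrist",s2)-s2["position"])@T)[:,:2]*1000)
# reader window
t=cv2.imread("pics/top.png");hsv=cv2.cvtColor(t,cv2.COLOR_BGR2HSV);print(hsv[213,98])
m=np.zeros(t.shape[:2],np.uint8);r=hsv[180:245,62:132];m[180:245,62:132]=((r[...,1]>25)&(r[...,2]>110)&(r[...,0]>85)&(r[...,0]<125))*255
m=cv2.morphologyEx(m,cv2.MORPH_OPEN,np.ones((5,5)));print(cv2.boundingRect(m),rect(m,.032,"top"))
E
```

```text
[ 0.43027069 -0.16667338  0.17979196] 75.60853626004472
235 152 34 70 (array([ 0.42635858, -0.17307706]), [np.float32(39.638897), np.float32(85.36983)], np.float32(76.43722))
[138, 139, 138, 140, 140, 131, 108, 87, 108, 115, 116, 115, 113, 114, 113, 113, 113, 115, 115, 112, 115, 119, 144, 201, 232, 236, 215, 182, 208, 195] [237, 237, 226, 184, 173, 170, 172, 171, 173, 174, 177, 174, 175, 176, 175, 173, 192, 217, 218, 219, 217, 217, 217, 217, 218, 217, 216, 217, 216, 216]
[-0.0, 0.0, 0.43, 0.0, 0.0, 0.0]
[-0.0, 0.0, 0.43, 0.0, 0.0, 0.0]
[-0.0, 0.0, 0.43, 0.0, 0.0, 0.0]
[-0.0, 0.0, 0.43, 0.0, 0.0, 0.0]
[-0.0, 0.0, 0.43, 0.0, 0.0, 0.0]
[-0.0, 0.0, 0.43, 0.0, 0.0, 0.0]
[-0.0, 0.0, 0.43, 0.0, 0.0, 0.0]
[-0.0, 0.0, 0.43, 0.0, 0.0, 0.0]
[-0.0, 0.0, 0.43, 0.0, 0.0, 0.0]
[-0.0, 0.0, 0.43, 0.0, 0.0, 0.0]
[138, 137, 119, 77, 77, 79, 76, 74, 75, 84, 97, 109, 112, 109, 109, 108, 111]
[[48.54396818  0.39409416]
 [47.46432028  0.39548628]
 [46.38056511  0.3968837 ]]
[106  24 179]Traceback (most recent call last):
  File "<stdin>", line 17, in <module>
  File "h.py", line 17, in rect
    c=max(cs,key=cv2.contourArea)[:,0]
      ~~~^^^^^^^^^^^^^^^^^^^^^^^^
ValueError: max() iterable argument is empty
```

Emit:
servo_tool:
  targets:
    - [[-0.04,0,0.5,0,0,0,-0.4],[0,0,0.55,0,0,0,-0.4],[0,0,0.55,0,0,0,-0.4],[0,0,0.55,0,0,0,-0.4],[0,0,0.55,0,0,0,-0.4],[0,0,0.55,0,0,0,-0.4],[0,0,0.5,0,0,0,-0.4],[0,0,0.35,0,0,0,-0.4],[0,0,0.16,0,0,0,-0.4],[0,0,0.06,0,0,0,-0.4]]

```text
time: 26.15
position: [0.4299, -0.1686, 0.0067]
tcp_rot: [-0.0, 0.79, 0.613, -0.0]
contact_force: [0.5, -0.8, 0.9]
grip_width: 0.0663
grasp_force: 0.0
```

Emit:
servo_tool:
  targets:
    - [[0,0,0,0,0,0,0.1],[0,0,0,0,0,0,0.2],[0,0,0,0,0,0,0.3],[0,0,0,0,0,0,0.6],[0,0,0,0,0,0,1],[0,0,0,0,0,0,1],[0,0,0,0,0,0,1],[0,0,0,0,0,0,1],[0,0,0,0,0,0,1],[0,0,0,0,0,0,1]]
  newtons: 25

```text
time: 27.15
position: [0.4301, -0.1689, 0.0073]
tcp_rot: [0.0, 0.79, 0.613, 0.0]
contact_force: [-1.0, 0.4, 6.4]
grip_width: 0.0347
grasp_force: 25.0
```

Emit:
servo_tool:
  targets:
    - [[0,0,-0.1,0,0,0,1],[0,0,-0.3,0,0,0,1],[0,0,-0.5,0,0,0,1],[0,0,-0.6,0,0,0,1],[0,0,-0.7,0,0,0,1],[0,0,-0.7,0,0,0,1],[0,0,-0.7,0,0,0,1],[0,0,-0.6,0,0,0,1],[0,0,-0.4,0,0,0,1],[0,0,-0.2,0,0,0,1]]

```text
time: 28.15
position: [0.43, -0.1689, 0.2004]
tcp_rot: [0.001, 0.79, 0.613, 0.0]
contact_force: [0.6, -1.0, -2.5]
grip_width: 0.035
grasp_force: 25.0
```

```bash
python3 - <<'E'
from h import *
t=cv2.imread("pics/top.png");hsv=cv2.cvtColor(t,cv2.COLOR_BGR2HSV)
m=np.zeros(t.shape[:2],np.uint8);r=hsv[185:240,66:128];m[185:240,66:128]=((r[...,1]>17)&(r[...,2]>110)&(r[...,0]>85)&(r[...,0]<125))*255
m=cv2.morphologyEx(m,cv2.MORPH_OPEN,np.ones((5,5)));print(cv2.boundingRect(m))
c,s,an=rect(m,.032,"top");print(c,s,an)
st=ctrl.get_state();print(st["position"],yaw(st))
go([.425,.19,.21],85.6,14,st)
E
```

```text
(79, 199, 34, 29)
[0.41184845 0.32923618] [np.float32(65.32024), np.float32(83.9438)] 79.53914
[ 0.42997803 -0.16887747  0.20038703] 75.55906109745035
[0.62, -0.17, -0.02, 0.0, 0.0, -0.08]
[0.62, -0.16, -0.02, 0.0, 0.0, -0.08]
[0.62, -0.15, -0.02, 0.0, 0.0, -0.08]
[0.62, -0.15, -0.02, 0.0, 0.0, -0.08]
[0.63, -0.14, -0.02, 0.0, 0.0, -0.08]
[0.63, -0.13, -0.02, 0.0, 0.0, -0.08]
[0.63, -0.12, -0.02, 0.0, 0.0, -0.08]
[0.63, -0.11, -0.02, 0.0, 0.0, -0.08]
[0.63, -0.11, -0.02, 0.0, 0.0, -0.08]
[0.63, -0.1, -0.02, 0.0, 0.0, -0.08]
[0.63, -0.09, -0.02, 0.0, 0.0, -0.08]
[0.64, -0.08, -0.02, 0.0, 0.0, -0.08]
[0.64, -0.07, -0.02, 0.0, 0.0, -0.08]
[0.64, -0.07, -0.02, 0.0, 0.0, -0.08]
```

```bash
python3 - <<'E'
from h import *
go([.412,.3285,.2004],79.5,19)
E
```

```text
[0.63, -0.19, -0.0, 0.0, 0.0, -0.02]
[0.63, -0.18, -0.0, 0.0, 0.0, -0.02]
[0.63, -0.18, -0.0, 0.0, 0.0, -0.02]
[0.63, -0.18, -0.0, 0.0, 0.0, -0.02]
[0.63, -0.18, -0.0, 0.0, 0.0, -0.02]
[0.63, -0.17, -0.0, 0.0, 0.0, -0.02]
[0.63, -0.17, -0.0, 0.0, 0.0, -0.02]
[0.63, -0.17, -0.0, 0.0, 0.0, -0.02]
[0.63, -0.17, -0.0, 0.0, 0.0, -0.02]
[0.63, -0.17, -0.0, 0.0, 0.0, -0.02]
[0.63, -0.16, -0.0, 0.0, 0.0, -0.02]
[0.63, -0.16, -0.0, 0.0, 0.0, -0.02]
[0.64, -0.16, -0.0, 0.0, 0.0, -0.02]
[0.64, -0.16, -0.0, 0.0, 0.0, -0.02]
[0.64, -0.15, -0.0, 0.0, 0.0, -0.02]
[0.64, -0.15, -0.0, 0.0, 0.0, -0.02]
[0.64, -0.15, -0.0, 0.0, 0.0, -0.02]
[0.64, -0.15, -0.0, 0.0, 0.0, -0.02]
[0.64, -0.14, -0.0, 0.0, 0.0, -0.02]
```

Emit:
servo_tool:
  targets:
    - [[0.3,-0.09,0,0,0,-0.02,1],[0.5,-0.14,0,0,0,-0.02,1],[0.63,-0.18,0,0,0,-0.02,1],[0.63,-0.18,0,0,0,-0.02,1],[0.63,-0.18,0,0,0,-0.03,1],[0.63,-0.17,0,0,0,-0.03,1],[0.63,-0.17,0,0,0,-0.03,1],[0.63,-0.17,0,0,0,-0.03,1],[0.63,-0.17,0,0,0,-0.03,1],[0.63,-0.17,0,0,0,-0.03,1]]

```text
time: 29.15
position: [0.4201, 0.0751, 0.1979]
tcp_rot: [-0.001, 0.778, 0.628, -0.001]
contact_force: [1.4, -0.5, -2.8]
grip_width: 0.0348
grasp_force: 25.0
```

Emit:
servo_tool:
  targets:
    - [[0.63,-0.16,0,0,0,-0.03,1],[0.63,-0.16,0,0,0,-0.03,1],[0.64,-0.16,0,0,0,-0.03,1],[0.64,-0.16,0,0,0,-0.03,1],[0.64,-0.15,0,0,0,-0.03,1],[0.64,-0.15,0,0,0,-0.02,1],[0.64,-0.15,0.1,0,0,-0.02,1],[0.64,-0.15,0.3,0,0,0,1],[0.6,-0.14,0.4,0,0,0,1],[0.3,-0.07,0.4,0,0,0,1]]

```text
time: 30.15
position: [0.4097, 0.3219, 0.1492]
tcp_rot: [-0.0, 0.769, 0.639, -0.001]
contact_force: [0.2, -0.5, -2.2]
grip_width: 0.0349
grasp_force: 25.0
```

Emit:
servo_tool:
  targets:
    - [[0.15,-0.04,0.3,0,0,0,1],[0,0,0.15,0,0,0,1],[0,0,0.05,0,0,0,1],[0,0,0,0,0,0,1],[0,0,0,0,0,0,1],[0,0,0,0,0,0,1],[0,0,0,0,0,0,1],[0,0,0,0,0,0,1],[0,0,0,0,0,0,1],[0,0,0,0,0,0,1]]

```text
time: 31.15
position: [0.4107, 0.3263, 0.131]
tcp_rot: [0.0, 0.769, 0.639, 0.0]
contact_force: [0.3, 0.1, -3.3]
grip_width: 0.0349
grasp_force: 25.0
```

```bash
python3 - <<'E'
from h import *
st=ctrl.get_state();print(st["time"],st["position"],yaw(st),rot(st["tcp_rot"]).as_matrix()[:,2].round(4),abs(st["joint_vel"]).max())
go([.412,.3285,.132],79.5,1,st)
E
```

```text
31.15 [0.41065949 0.32632455 0.13104576] 79.42950067264505 [ 1.e-04 -0.e+00 -1.e+00] 0.0011977129202328284
[0.06, 0.02, -0.02, 0.0, 0.0, -0.01]
```

Emit:
servo_tool:
  targets:
    - [[0.06,0.02,-0.02,0,0,0,1],[0,0,0,0,0,0,1],[0,0,0,0,0,0,1],[0,0,0,0,0,0,1],[0,0,0,0,0,0,1],[0,0,0,0,0,0,1],[0,0,0,0,0,0,1],[0,0,0,0,0,0,1],[0,0,0,0,0,0,1],[0,0,0,0,0,0,1]]

```text
time: 32.15
position: [0.4119, 0.3285, 0.1318]
tcp_rot: [0.0, 0.769, 0.639, -0.0]
contact_force: [0.2, -0.5, -2.0]
grip_width: 0.0347
grasp_force: 25.0
```

```bash
python3 - <<'E'
from h import *
b=ctrl.camera("side");old=cv2.imread("pics/m7.png")[:,:480]
B=cv2.resize(b[120:190,190:270],(480,420),interpolation=cv2.INTER_NEAREST)
d=np.abs(B.astype(int)-old).mean(2);print("stack diff",d[200:390,150:225].mean(),d[140:200,175:240].mean())
st=ctrl.get_state();print(st["time"],st["position"],st["grasp_force"],abs(st["joint_vel"]).max())
print(ctrl.sign_off())
E
```

```text
stack diff 5.0394385964912285 4.558119658119659
32.2 [0.4118703  0.32851995 0.13179027] 24.999661445617676 0.0019625926797619386
the job is handed in; nothing more can be done
None
```

The job is handed in at 32 s: the lighter box (right-hand) is stacked squarely on the pile, and the heavier (left-hand) is held level and still about 10 cm over the middle of the reader's window.

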